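# Let down the cart tyre

## Task

The cart wheel's bracket is about to be welded, so let its tyre down first: unscrew the little knurled lock nut on the valve anticlockwise until it comes to its stop (about one turn), then press the freed valve pin right down to its stop, without ramming it, and keep it down for two full seconds. Let go so that the valve springs shut, and leave the nut backed off. Be gentle: never load the wheel or its valve, not even with the grip, with 22 N or more, and leave everything else on the bench where it is.

Things in the scene. Friction and masses are not known exactly. Their poses are not given: they have to be found in the camera images.
- wheel: white five-spoke wheel with black air tyre, 310 mm across, flat on a bracket bolted to the bench. Origin: its axis at bench height; x points to the valve (68 mm out), z up. Tyre top 74 mm high, rim inner radius 92 mm, spokes 36 deg to each side of the valve, tops 56 mm; hub 48 mm across, 84 mm high, axle end 98 mm. Wheel and valve bear less than 22 N, both fingers' grip on the nut added up
- valve_foot (a point): foot of the bent brass stem, 46 mm above the bench; axes as the wheel's. Above it stand stem (8 to 10 mm across), brass lock nut (11 mm across, 9 mm tall; underside at 42 mm when tight) and steel pin (5 mm across; tip at 58 mm). Unmeasured: all this sits 0 to 10 mm higher, and the stem leans up to 5 mm along y at the nut. Rubber-mounted: gives 1 mm per 4.6 N sideways at the nut
- nut (a joint): turn of the knurled lock nut, rad: 0 tight, 6.3 (one turn) backed off to its stop; grows anticlockwise from above. Starts at 0 to 0.7. Takes about 0.045 N m. It climbs the pin 0.65 mm per rad, 4 mm in all; the pin then still stands 3 mm proud. The pin can go down only as far as the nut has climbed
- pin (a joint): how far the valve pin is pressed down, m: 0 shut, springs back when let go, rigid stop at 0.0035. The spring pushes with 4 N at first and 0.8 N more per mm. Locked while the nut is tight. Must not be rammed: down on its stop it bears less than 15 N
- dust_cap: black plastic valve dust cap, upright, 13 mm across, 16 mm tall, standing on the wheel spoke opposite the valve; origin at its underside; leave it where it is
- screwdriver: screwdriver with an orange and black handle lying on the bench; leave it alone
- chip_hammer: welder's chipping hammer with a wooden handle, about 230 mm long and 155 mm across the head, lying on the bench; leave it alone
- brass_collar: brass collar, 48 mm across, 30 mm tall, on the bench; leave it alone
- tyre_gauge: dial tyre gauge, 62 mm across, 29 mm tall, with a brass neck, lying on the bench; leave it alone
- level: aluminium spirit level, 260 x 24 x 50 mm, standing on edge on the bench; leave it alone
- grease_tin: grey tin with a red lid, 72 mm across, 70 mm tall, on the bench; leave it alone

How it is judged:
By the outcome, as a careful person would: the job done as asked, in the order asked, and still so for the second after the job is handed in, with the robot touching nothing.
It also fails if it takes over 72 s, if anything falls off the work surface, if the arm or the gripper's body presses on something with over 40 N, if the wrist force passes 120 N, or if a joint passes its speed limit or range.

## Robot

A 6-joint arm with a two-finger parallel gripper is mounted at the origin on the work surface. World frame = base frame: x ahead of the robot, y to its left, z up, the work surface at z = 0. Lengths are in m, angles in rad, forces in N, time in s.
With the tool pointing down it reaches from about 0.375 to 0.9 m from the base axis. Payload 3.1 kg.
Tool frame: the origin (TCP) lies at the very end of the fingers, on their centre line; the grasp point (between the pads) lies 19 mm behind it; x points along the fingers, y is the direction in which the jaws open and shut, and the axes are right-handed (so a half turn about x gives the same grasp; the last joint's range is limited). The gripper opens to 87 mm and grips with 3 to 60 N. Pads are 19 mm wide; open, the fingers measure 117 mm over their backs; the gripper's body (75 mm by 190 mm) begins 51 mm behind the grasp point.
Start: joints at [1.091, 0.527, 1.433, -0, 1.181, -0.178], TCP at [0.186, 0.597, 0.223] pointing down, gripper open.
Joint ranges: [-3.08, 3.08], [-0.75, 2.2], [0.22, 2.44], [-1.43, 4.57], [0, 2.65], [-2.85, 2.85]. Speed limits (rad/s): [2.79, 2.79, 3.14, 3.14, 3.14, 3.14].

## Interface

Orientations are given as a unit quaternion [w, x, y, z].
In Python, from station import bot, eyes gives the robot as it stands.
- The arm moves only by the shell command python3 -m pendant 'ROWS'. ROWS is JSON, a list of rows, each a list of 7 numbers: the shift along the tool's x, y, z in m, then the turn, a rotation vector about the tool's x, y, z in rad, then the gripper command: -1 is fully open, 1 is shut, values between are in proportion. In form: [[dx, dy, dz, rx, ry, rz, claw], ...]. A call has exactly 5 rows; each row shifts and turns the pose as measured when the row begins, along the tool's axes as they then stand; what a row does not reach is not made up. A row lasts 1/8 s, in which the tool goes at most 62.5 mm and 10.7 degrees, less where a joint would pass 70% of its speed; a pose out of reach is approached as far as the arm can. A call is refused whole if a number of a shift passes 0.0625 or a number of a turn 0.188, either way. A call with a gripper value outside its range is refused whole. The fingers move at their own pace and stop on an object; the grip force is fixed at half the most. Time passes only in rows, so rows that do not move let the fingers close, or fill a call up. It gives the time, the measured TCP pose, the force and the opening at its end, in the units of the state.
- bot.state(): the state, without advancing time (a new reading comes with each control period).
- eyes.capture(name): name is "side" or "top"; returns a dict with "pixels" (400x640x3 uint8, red, green, blue), "intrinsics" (3x3 intrinsics, pixels), "T" (4x4, takes a point from camera to world coordinates). Camera axes: x right, y up, looking along -z (the intrinsics and any distortion apply to the point x, -y, -z); pixel columns grow to the right and rows downward; lengths in m; the calibration is good to about 2 mm. A picture is of the moment at which its call begins. There is no depth.
- bot.job_done(): hands the job in, once; it reports no verdict.
The state is a dict: "time_s": time; "q": joint angles; "qd": joint speeds; "joint_torque": joint torques, N m; "tcp_pos": TCP position; "ee_rot": TCP orientation; "ft_force": force on the tool from outside, world axes, zero at the start; "wrist_torque": the same for the moment, N m; "gripper_width": finger opening in m.
Only numpy, scipy, OpenCV 4.12 (cv2) and the standard library are available. Lean on these libraries where they do the work, as an engineer would, in place of code of your own. Each camera call takes 0.05 s, during which the arm holds its last target. There are 200 camera calls.

## Working session

There is one attempt and no reset: what is moved stays moved. The work goes in short steps, Python scripts to look and compute and a shell command to move; the robot and the scene stay as the last step left them, time stands still between calls to the robot, and variables do not carry over. Pictures are saved under pics/ and viewed, about 8 in all and at most 12, crops included, and the job is handed in when it is done.

```bash
ls; mkdir -p pics
cat > h.py <<'E'
import numpy as np,cv2
from station import bot,eyes
def snap(n,f,crop=None,s=1):
    c=eyes.capture(n); im=c["pixels"][:,:,::-1]
    np.savez(f"pics/{f}.npz",K=c["intrinsics"],T=c["T"],im=im)
    if crop: x0,y0,x1,y1=crop; im=im[y0:y1,x0:x1]
    if s!=1: im=cv2.resize(im,None,fx=s,fy=s,interpolation=cv2.INTER_CUBIC)
    cv2.imwrite(f"pics/{f}.png",im); return c
def proj(K,T,p):
    q=np.linalg.inv(T)@np.append(p,1); u=K@np.array([q[0],-q[1],-q[2]]); return u[:2]/u[2]
def ray(K,T,uv):
    d=np.linalg.inv(K)@np.array([*uv,1]); d=T[:3,:3]@np.array([d[0],-d[1],-d[2]]); return T[:3,3],d
def onz(K,T,uv,z):
    o,d=ray(K,T,uv); return o+d*(z-o[2])/d[2]
E
python3 - <<'E'
from h import *
s=bot.state(); print(s)
for n in("top","side"):
    c=snap(n,n+"0"); print(n,c.keys(),c["intrinsics"],c["T"])
E
```

```text
pics
{'time_s': 0.0, 'q': array([ 1.09053597e+00,  5.28482234e-01,  1.43387569e+00, -7.88244484e-06,
        1.18142713e+00, -1.78498459e-01]), 'qd': array([-0.00062695, -0.00097467,  0.00100155, -0.00229087,  0.00176386,
        0.00099215]), 'joint_torque': array([ 4.67739119e-04, -4.40041888e+01, -1.76588684e+01,  6.31766533e-02,
        5.81886142e-02, -1.81299079e-04]), 'tcp_pos': array([0.18538241, 0.59610977, 0.22157025]), 'ee_rot': array([ 0.69882483,  0.1055492 ,  0.6993214 , -0.10701779]), 'ft_force': array([-1.48386432, -0.66011562, -0.12400904]), 'wrist_torque': array([-0.0003795 ,  0.01392556,  0.03720053]), 'gripper_width': 0.08701209232771828}
top dict_keys(['pixels', 'intrinsics', 'T']) [[492.48141078   0.         323.43718695]
 [  0.         492.48141078 197.9609868 ]
 [  0.           0.           1.        ]] [[-0.00639709  0.99436455 -0.10582161  0.3596798 ]
 [-0.99987153 -0.00791578 -0.01393765  0.01331388]
 [-0.01469677  0.10571885  0.99428745  1.50911962]
 [ 0.          0.          0.          1.        ]]
side dict_keys(['pixels', 'intrinsics', 'T']) [[364.46339687   0.         317.04185428]
 [  0.         364.46339687 194.80725277]
 [  0.           0.           1.        ]] [[ 0.99362542  0.06931048 -0.08890774  0.42469463]
 [-0.11254977  0.56507784 -0.81732465 -0.85419492]
 [-0.00640937  0.82212109  0.56927659  0.6904265 ]
 [ 0.          0.          0.          1.        ]]
```

View pics/top0.png

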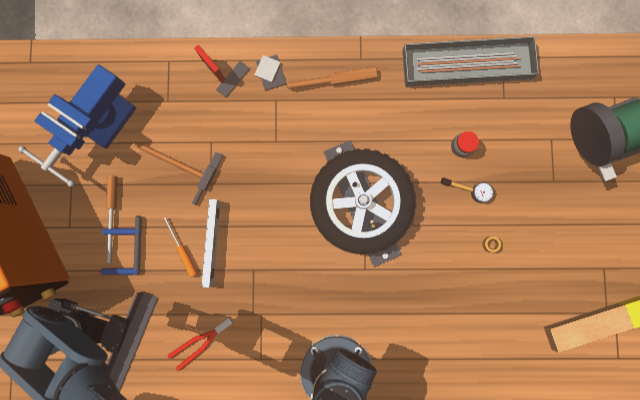

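View pics/side0.png

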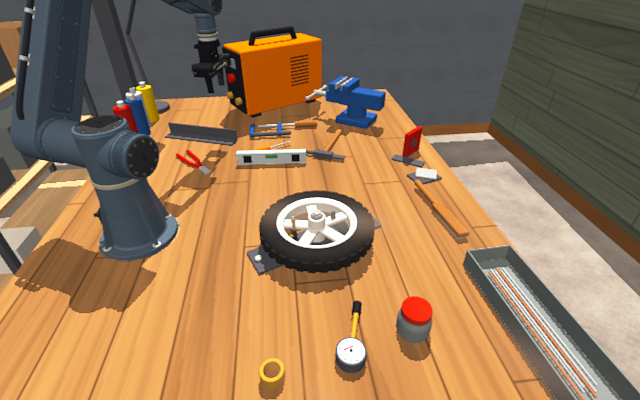

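The top view shows the wheel centred near (363,201), the dark cap near (355,184) and the brass valve near (372,223). In the side view the wheel is near (317,225), with brass at about (294,228). I'll zoom in on both.

Run:
```python
from h import *
a=np.load("pics/top0.npz");b=np.load("pics/side0.npz")
f=lambda im,x,y,w,h,s:cv2.resize(im[y:y+h,x:x+w],None,fx=s,fy=s,interpolation=cv2.INTER_CUBIC)
A=f(a["im"],325,163,76,76,7.5);A=cv2.resize(A,(400,400));
A=f(a["im"],325,163,80,80,5);B=f(b["im"],275,195,80,80,5)
cv2.imwrite("pics/z0.png",np.hstack([A,B]))
K,T=a["K"],a["T"]
print(onz(K,T,(363,201),.09), onz(K,T,(372,223),.055),onz(K,T,(355,184),.07))
```

```text
[ 0.50096437 -0.08119261  0.09      ] [ 0.43903706 -0.10906784  0.055     ] [ 0.55345148 -0.05973894  0.07      ]
```

View pics/z0.png

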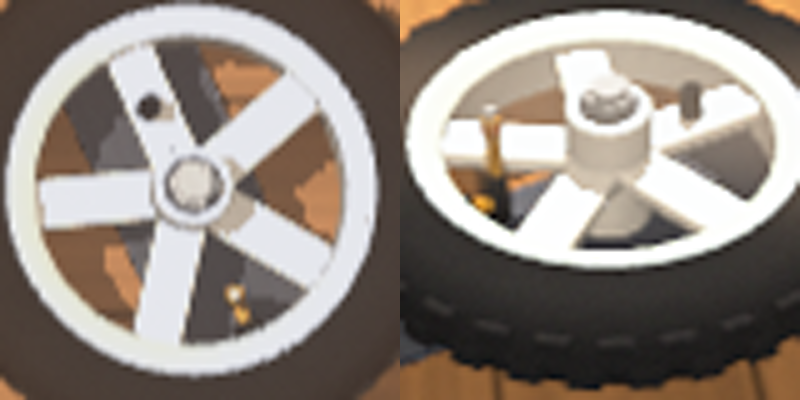

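Run:
```python
from h import *
a=np.load("pics/top0.npz");b=np.load("pics/side0.npz")
def tri(ua,ub):
    o1,d1=ray(a["K"],a["T"],ua);o2,d2=ray(b["K"],b["T"],ub)
    d1/=np.linalg.norm(d1);d2/=np.linalg.norm(d2)
    s=np.linalg.lstsq(np.c_[d1,-d2],o2-o1,rcond=None)[0]
    p,q=o1+s[0]*d1,o2+s[1]*d2; return (p+q)/2,np.linalg.norm(p-q)
A=lambda x,y:(325+x/5-.4,163+y/5-.4);B=lambda x,y:(275+(x-400)/5-.4,195+y/5-.4)
for n,p,q in(("pin",(234,290),(491,107)),("hubtop",(192,183),(610,95)),("cap",(148,105),(690,85)),("foot",(243,319),(497,180))):
    print(n,*tri(A(*p),B(*q)))
f=lambda im,x,y,w,h:cv2.resize(im[y:y+h,x:x+w],None,fx=13,fy=13,interpolation=cv2.INTER_LANCZOS4)
cv2.imwrite("pics/z1.png",np.hstack([f(a["im"],358,210,28,32),f(b["im"],280,210,28,32)]))
```

```text
pin [ 0.44281397 -0.10321447  0.10569733] 0.0006087859910269888
hubtop [ 0.50665964 -0.08124404  0.09065035] 0.0010505642079175613
cap [ 0.55427346 -0.05717927  0.07483783] 0.0005347642949226613
foot [ 0.43597752 -0.11168864  0.0627249 ] 0.014696061410095563
```

View pics/z1.png

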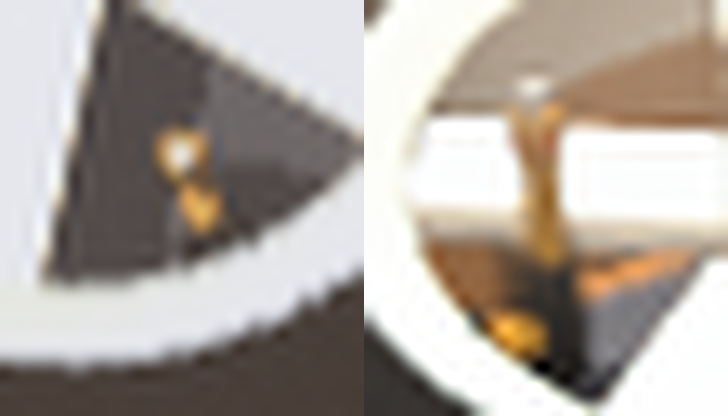

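The crops show the brass nut as a ring around a pale pin at top-view px (371.4,221.4). In the side view the pin tip is at about (292.6,215.9), with the nut just below it. The triangulated tip height of about 0.106 fits 46 + 58 + (0 to 10) mm, and its 67.5 mm distance from the hub fits the given 68 mm.

Run:
```python
from h import *
a=np.load("pics/top0.npz");b=np.load("pics/side0.npz")
from scipy.optimize import least_squares
for ua,ub in(((371.4,221.4),(292.6,215.9)),((371.4,221.4),(292.6,216.4))):
    r=least_squares(lambda p:np.r_[proj(a["K"],a["T"],p)-ua,proj(b["K"],b["T"],p)-ub],[.44,-.1,.1]);print(r.x,r.fun)
from scipy.spatial.transform import Rotation as R
s=bot.state();q=s["ee_rot"];M=R.from_quat(np.r_[q[1:],q[0]]).as_matrix();print(M.round(3))
print(M.T@(np.array([.4425,-.103,.2216])-s["tcp_pos"]))
```

```text
[ 0.44147147 -0.10314192  0.10595865] [-0.00655363 -0.22718428 -0.20562603  0.02655922]
[ 0.44147023 -0.10327057  0.1044214 ] [-0.00564769 -0.19533676 -0.17675191  0.0228263 ]
[[-0.001  0.297  0.955]
 [-0.002  0.955 -0.297]
 [-1.    -0.002 -0.   ]]
[ 0.00107215 -0.59115416  0.45324928]
```

```bash
python3 -m pendant '[[0,-0.028,0.055,0,0,0,0.6],[0,-0.028,0.055,0,0,0,0.6],[0,-0.028,0.055,0,0,0,0.6],[0,-0.028,0.055,0,0,0,0.6],[0,-0.028,0.055,0,0,0,0.6]]'; python3 -m pendant '[[0,-0.05,0.02,0,0,0,0.6],[0,-0.05,0.02,0,0,0,0.6],[0,-0.05,0.02,0,0,0,0.6],[0,-0.05,0.02,0,0,0,0.6],[0,-0.05,0.02,0,0,0,0.6]]'
```

```text
time_s: 0.72
tcp_pos: [0.4079, 0.3799, 0.2195]
ee_rot: [0.699, 0.102, 0.7, -0.103]
ft_force: [1.2, 1.0, 0.2]
gripper_width: 0.0452
time_s: 1.35
tcp_pos: [0.4354, 0.1031, 0.2187]
ee_rot: [0.7, 0.103, 0.699, -0.104]
ft_force: [0.0, -1.3, -1.1]
gripper_width: 0.0176
```

```bash
python3 -m pendant '[[0.005,-0.05,0.017,0,0,0,0.6],[0.005,-0.05,0.017,0,0,0,0.6],[0.005,-0.05,0.017,0,0,0,0.6],[0.005,-0.045,0.017,0,0,0,0.6],[0,0,0,0.186,0,0,0.6]]'; for i in 1 2 3 ; do python3 -m pendant '[[0,0,0,0.186,0,0,0.6],[0,0,0,0.186,0,0,0.6],[0,0,0,0.186,0,0,0.6],[0,0,0,0.186,0,0,0.6],[0,0,0,0.186,0,0,0.6]]'; done; python3 -c "
from h import *
s=bot.state();print(s)"
```

```text
time_s: 1.98
tcp_pos: [0.4445, -0.114, 0.1982]
ee_rot: [0.687, 0.171, 0.685, -0.172]
ft_force: [0.5, -0.0, 0.2]
gripper_width: 0.0175
time_s: 2.6
tcp_pos: [0.4428, -0.115, 0.1965]
ee_rot: [0.535, 0.461, 0.536, -0.462]
ft_force: [0.6, 0.6, 0.3]
gripper_width: 0.0175
time_s: 3.22
tcp_pos: [0.4414, -0.1143, 0.1952]
ee_rot: [-0.268, -0.652, -0.27, 0.655]
ft_force: [-0.5, 1.4, -0.4]
gripper_width: 0.0177
time_s: 3.85
tcp_pos: [0.44, -0.1135, 0.194]
ee_rot: [0.056, -0.702, 0.054, 0.708]
ft_force: [0.2, 0.5, 0.7]
gripper_width: 0.0177
{'time_s': 3.85, 'q': array([-4.98647935e-01,  3.47652201e-01,  1.87195639e+00, -1.08428563e-03,
        9.31000835e-01,  1.22945724e+00]), 'qd': array([6.60528386e-04, 3.15043232e-03, 3.45428103e-03, 3.46835784e-03,
       2.22930249e-04, 1.48614369e+00]), 'joint_torque': array([-5.66125003e-03, -3.13645005e+01, -1.35511744e+01,  4.38939419e-02,
       -2.35522084e-02, -9.88522321e-01]), 'tcp_pos': array([ 0.4400249 , -0.11352673,  0.19397744]), 'ee_rot': array([ 0.05634965, -0.70189565,  0.05430961,  0.70796729]), 'ft_force': array([0.24737095, 0.48336542, 0.73101895]), 'wrist_torque': array([-0.05196523,  0.14990957, -0.04542787]), 'gripper_width': 0.01769671292554865}
```

```bash
cat > off.py <<'E'
import sys
from h import *
from scipy.spatial.transform import Rotation as R
s=bot.state();q=s["ee_rot"];M=R.from_quat(np.r_[q[1:],q[0]]).as_matrix()
print("t",round(s["time_s"],2),"tcp",s["tcp_pos"].round(5),"q1,5,6",s["q"][[0,4,5]].round(3),"w",round(s["gripper_width"],5))
print("F",s["ft_force"].round(2),"Ftool",(M.T@s["ft_force"]).round(2),"Mtool",(M.T@s["wrist_torque"]).round(3))
# tilt correction: rotvec in tool to bring x to -z
c=np.cross(M[:,0],[0,0,-1]);print("yaw",np.arctan2(M[1,1],M[0,1]).round(3),"levelrot tool",(M.T@c).round(4))
if len(sys.argv)>3: print("shift tool",(M.T@(np.array(list(map(float,sys.argv[1:4])))-s["tcp_pos"])).round(5))
E
python3 -m pendant '[[0,0,0,0.186,0,0,0.6],[0,0,0,0.186,0,0,0.6],[0,0,0,0.186,0,0,0.6],[0,0,0,0.186,0,0,0.6],[0,0,0,0.186,0,0,0.6]]';  python3 -m pendant '[[0,0,0,0.186,0,0,0.6],[0,0,0,0.186,0,0,0.6],[0,0,0,0,0,0,0.6],[0,0,0,0,0,0,0.6],[0,0,0,0,0,0,0.6]]'; python3 off.py .4415 -.1031 .115
```

```text
time_s: 4.47
tcp_pos: [0.4387, -0.1127, 0.1927]
ee_rot: [0.367, -0.599, 0.368, 0.608]
ft_force: [-0.0, -0.4, 0.0]
gripper_width: 0.0175
time_s: 5.1
tcp_pos: [0.4377, -0.1122, 0.1918]
ee_rot: [0.471, -0.521, 0.474, 0.531]
ft_force: [-0.1, 1.1, -0.5]
gripper_width: 0.0174
t 5.1 tcp [ 0.43768 -0.11221  0.19183] q1,5,6 [-0.499  0.931  2.536] w 0.01744
F [-0.09  1.06 -0.5 ] Ftool [ 0.51 -0.04  1.06] Mtool [ 0.047 -0.079  0.12 ]
yaw -3.034 levelrot tool [ 0.      0.0081 -0.0132]
shift tool [ 0.07683 -0.00579  0.00802]
```

```bash
python3 -m pendant '[[0.02,-0.003,0.004,0,0.004,-0.0065,0.45],[0.02,-0.003,0.004,0,0.004,-0.0065,0.45],[0.02,0,0,0,0,0,0.45],[0.006,0,0,0,0,0,0.45],[0,0,0,0,0,0,0.45]]'; python3 off.py .4415 -.1031 .09; python3 -c "
from h import *
snap('side','s1',(260,165,340,225),10)"
```

```text
time_s: 5.72
tcp_pos: [0.444, -0.104, 0.125]
ee_rot: [-0.471, 0.529, -0.471, -0.526]
ft_force: [-0.4, -0.8, 1.0]
gripper_width: 0.0239
t 5.72 tcp [ 0.44397 -0.10396  0.12501] q1,5,6 [-0.476  0.724  2.553] w 0.02394
F [-0.37 -0.77  0.95] Ftool [-0.95  0.45 -0.73] Mtool [-0.022 -0.02   0.121]
yaw -3.029 levelrot tool [ 0.     -0.0021  0.0031]
shift tool [0.035   0.00247 0.00121]
```

View pics/s1.png

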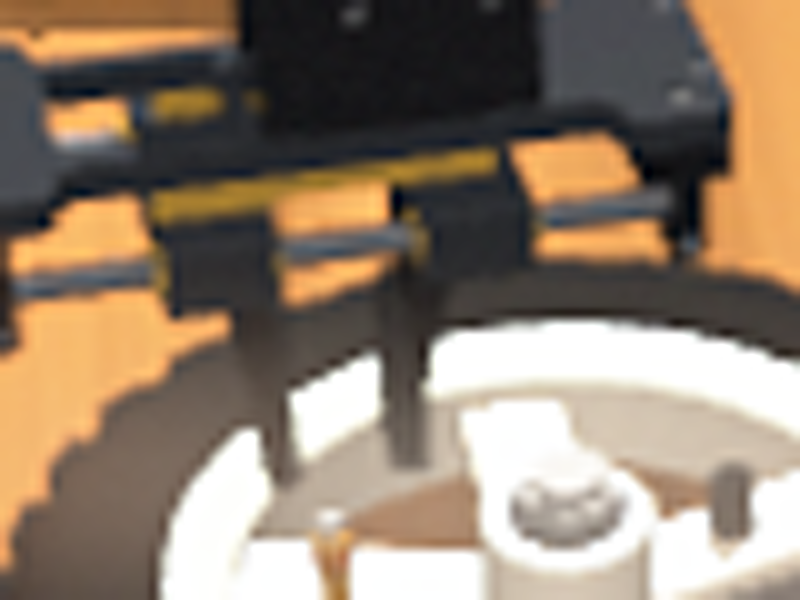

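Fingertips in s1 are at about (288.5,213) and (301,211.5), each about 8 to 9 mm thick. The pin tip at (293,217) sits between them, slightly left of the middle, which agrees with the computed 2.5 mm shift.

```bash
python3 -m pendant '[[0,0.0025,0.0012,0,-0.002,0.003,0.45],[0.012,0,0,0,0,0,0.45],[0.012,0,0,0,0,0,0.45],[0.011,0,0,0,0,0,0.45],[0,0,0,0,0,0,0.45]]'; python3 off.py .4415 -.1031 .09;python3 -c "
from h import *
snap('side','s2',(260,165,340,225),10)"
```

```text
time_s: 6.4
tcp_pos: [0.4422, -0.1036, 0.089]
ee_rot: [-0.471, 0.529, -0.471, -0.526]
ft_force: [-0.6, 0.2, -0.3]
gripper_width: 0.0234
t 6.4 tcp [ 0.44219 -0.10365  0.08902] q1,5,6 [-0.477  0.624  2.551] w 0.02336
F [-0.56  0.19 -0.26] Ftool [0.26 0.53 0.25] Mtool [ 0.054 -0.05   0.103]
yaw -3.028 levelrot tool [ 0.     -0.0018  0.0026]
shift tool [-0.00099  0.00062  0.00062]
```

View pics/s2.png

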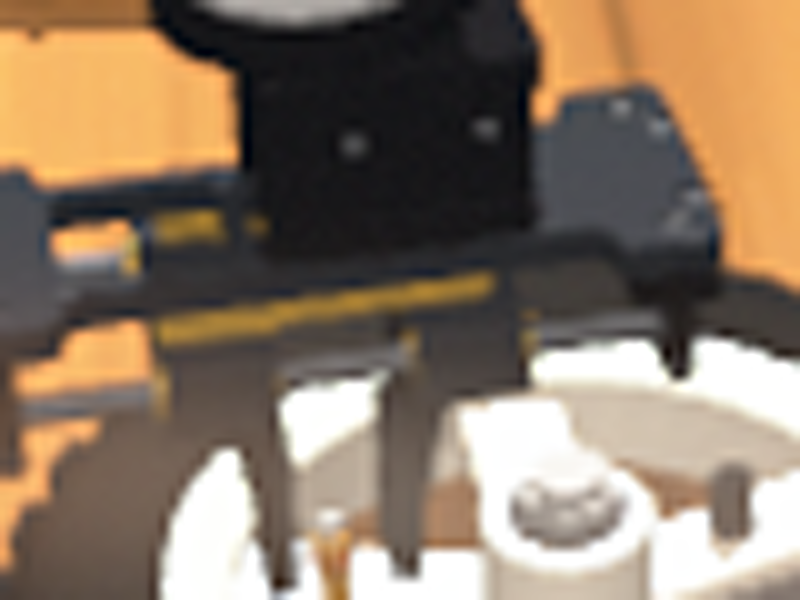

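Side view s2: the fingers straddle the nut at about (293,219.5). The gap's middle is about 0.8 px to the right of it, so I shift about 1.5 mm in tool +y and then close slowly.

```bash
python3 -m pendant '[[0,0.0015,0,0,0,0,0.55],[0,0,0,0,0,0,0.6],[0,0,0,0,0,0,0.65],[0,0,0,0,0,0,0.65],[0,0,0,0,0,0,0.68]]'; python3 off.py;  python3 -m pendant '[[0,0,0,0,0,0,0.69],[0,0,0,0,0,0,0.7],[0,0,0,0,0,0,0.71],[0,0,0,0,0,0,0.72],[0,0,0,0,0,0,0.72]]';python3 off.py .4415 -.1031 .09
```

```text
time_s: 7.08
tcp_pos: [0.4415, -0.1043, 0.0901]
ee_rot: [-0.471, 0.53, -0.47, -0.525]
ft_force: [-0.3, -0.4, -0.8]
gripper_width: 0.0145
t 7.08 tcp [ 0.44153 -0.10429  0.09012] q1,5,6 [-0.479  0.621  2.549] w 0.01452
F [-0.3  -0.43 -0.84] Ftool [ 0.84  0.35 -0.39] Mtool [-0.04  -0.024  0.098]
yaw -3.028 levelrot tool [ 0.     -0.0034  0.005 ]
time_s: 7.7
tcp_pos: [0.4411, -0.1042, 0.0901]
ee_rot: [-0.471, 0.529, -0.47, -0.526]
ft_force: [-0.3, -0.6, 0.7]
gripper_width: 0.0122
t 7.7 tcp [ 0.44108 -0.10419  0.09012] q1,5,6 [-0.479  0.622  2.549] w 0.01218
F [-0.34 -0.57  0.68] Ftool [-0.68  0.4  -0.53] Mtool [-0.011 -0.021  0.152]
yaw -3.028 levelrot tool [ 0.     -0.0032  0.0041]
shift tool [ 0.00012 -0.00054  0.00104]
```

```bash
cat > avg.py <<'E'
from h import *
from scipy.spatial.transform import Rotation as R
L=[]
for i in range(6):
    eyes.capture("top"); s=bot.state(); q=s["ee_rot"];M=R.from_quat(np.r_[q[1:],q[0]]).as_matrix()
    L.append(np.r_[M.T@s["ft_force"],M.T@s["wrist_torque"],s["tcp_pos"]*1e3,s["gripper_width"]*1e3])
L=np.array(L);print("t",round(s["time_s"],2),"F",L.mean(0)[:3].round(2),"M",L.mean(0)[3:6].round(3),"tcp",L.mean(0)[6:9].round(2),"w",L.mean(0)[9].round(2),"sdF",L.std(0)[:6].round(2),"q6",s["q"][5].round(3))
E
python3 avg.py;  python3 -m pendant '[[0,0,0,0,0,0,0.73],[0,0,0,0,0,0,0.74],[0,0,0,0,0,0,0.745],[0,0,0,0,0,0,0.75],[0,0,0,0,0,0,0.75]]';python3 avg.py
```

```text
t 8.0 F [-0.32  0.57 -0.04] M [ 0.01  -0.035  0.24 ] tcp [ 441.11 -104.19   90.12] w 12.2 sdF [0.78 0.67 0.66 0.04 0.02 0.01] q6 2.549
time_s: 8.62
tcp_pos: [0.4407, -0.1041, 0.0901]
ee_rot: [-0.471, 0.529, -0.471, -0.526]
ft_force: [-0.9, -0.0, 1.0]
gripper_width: 0.0108
t 8.93 F [-0.64  1.04 -0.64] M [0.005 0.001 0.32 ] tcp [ 440.68 -104.11   90.09] w 10.85 sdF [0.31 0.36 0.47 0.03 0.01 0.03] q6 2.549
```

```bash
python3 -m pendant '[[0,0.0003,0,0,0,0,0.753],[0,0,0,0,0,0,0.755],[0,0,0,0,0,0,0.757],[0,0,0,0,0,0,0.759],[0,0,0,0,0,0,0.759]]';python3 avg.py
```

```text
time_s: 9.55
tcp_pos: [0.4406, -0.1042, 0.0901]
ee_rot: [-0.471, 0.529, -0.471, -0.526]
ft_force: [-0.7, -1.4, 0.7]
gripper_width: 0.0104
t 9.85 F [-0.55  0.79 -0.22] M [ 0.007 -0.001  0.289] tcp [ 440.59 -104.18   90.12] w 10.68 sdF [0.62 0.67 0.47 0.01 0.04 0.03] q6 2.549
```

```bash
python3 -m pendant '[[0,0,0,-0.05,0,0,0.759],[0,0,0,-0.05,0,0,0.759],[0,0,0,-0.05,0,0,0.759],[0,0,0,-0.05,0,0,0.759],[0,0,0,-0.05,0,0,0.759]]';python3 off.py; python3 avg.py
```

```text
time_s: 10.48
tcp_pos: [0.4401, -0.1034, 0.0901]
ee_rot: [-0.4, 0.585, -0.399, -0.582]
ft_force: [-0.4, -0.2, 1.2]
gripper_width: 0.0107
t 10.47 tcp [ 0.44006 -0.10344  0.09008] q1,5,6 [-0.479  0.623  2.291] w 0.01073
F [-0.44 -0.24  1.2 ] Ftool [-1.2   0.5  -0.06] Mtool [ 0.026 -0.174  0.225]
yaw -2.771 levelrot tool [ 0.     -0.0021  0.0024]
t 10.78 F [-0.48  0.11  0.64] M [ 0.046 -0.193  0.255] tcp [ 440.07 -103.48   90.08] w 10.61 sdF [0.5  0.53 0.38 0.01 0.04 0.01] q6 2.293
```

```bash
python3 -m pendant '[[0,0,0,-0.05,0,0,0.768],[0,0,0,-0.08,0,0,0.768],[0,0,0,-0.08,0,0,0.768],[0,0,0,-0.08,0,0,0.768],[0,0,0,-0.08,0,0,0.768]]';python3 off.py; python3 avg.py
```

```text
time_s: 11.4
tcp_pos: [0.4394, -0.1037, 0.0902]
ee_rot: [-0.283, 0.649, -0.283, -0.647]
ft_force: [-1.7, -0.7, 1.8]
gripper_width: 0.0105
t 11.4 tcp [ 0.43943 -0.10368  0.09024] q1,5,6 [-0.48   0.624  1.914] w 0.01053
F [-1.73 -0.74  1.81] Ftool [-1.81  1.77  0.63] Mtool [ 0.086 -0.206  0.43 ]
yaw -2.394 levelrot tool [ 0.     -0.0022  0.0004]
t 11.7 F [-1.82  1.31  0.41] M [ 0.058 -0.215  0.447] tcp [ 439.5  -103.65   90.22] w 10.21 sdF [0.67 0.53 0.54 0.03 0.03 0.03] q6 1.918
```

```bash
python3 -m pendant '[[-0.0002,0.0002,0,-0.15,0,0,0.768],[-0.0002,0,0,-0.15,0,0,0.768],[-0.0002,0,0,-0.15,0,0,0.768],[-0.0002,0,0,-0.15,0,0,0.768],[-0.0002,0,0,-0.15,0,0,0.768]]';python3 off.py; python3 avg.py
```

```text
time_s: 12.32
tcp_pos: [0.439, -0.1045, 0.091]
ee_rot: [-0.019, 0.707, -0.02, -0.706]
ft_force: [-1.6, -2.1, 0.5]
gripper_width: 0.0107
t 12.32 tcp [ 0.43903 -0.10449  0.09105] q1,5,6 [-0.481  0.626  1.147] w 0.0107
F [-1.58 -2.11  0.53] Ftool [-0.53  2.19  1.46] Mtool [ 0.053 -0.436  0.425]
yaw -1.626 levelrot tool [ 0.     -0.0012 -0.0024]
t 12.62 F [-0.71  1.79  1.49] M [ 0.019 -0.469  0.444] tcp [ 439.05 -104.43   91.05] w 10.3 sdF [0.39 0.48 0.21 0.03 0.04 0.03] q6 1.154
```

```bash
python3 -m pendant '[[-0.0001,0.0003,0.0003,-0.15,0,0,0.768],[-0.0001,0,0,-0.15,0,0,0.768],[-0.0001,0,0,-0.15,0,0,0.768],[-0.0001,0,0,-0.15,0,0,0.768],[-0.0001,0,0,-0.15,0,0,0.768]]';python3 off.py; python3 avg.py
```

```text
time_s: 13.25
tcp_pos: [0.4397, -0.1054, 0.0914]
ee_rot: [0.245, 0.664, 0.242, -0.663]
ft_force: [-1.3, -1.3, 0.5]
gripper_width: 0.0102
t 13.25 tcp [ 0.4397  -0.10537  0.09145] q1,5,6 [-0.482  0.625  0.386] w 0.01016
F [-1.35 -1.26  0.53] Ftool [-0.53  0.09  1.84] Mtool [ 0.008 -0.593  0.075]
yaw -0.866 levelrot tool [ 0.     -0.0002 -0.0047]
t 13.55 F [0.08 0.27 2.09] M [ 0.045 -0.589  0.096] tcp [ 439.66 -105.34   91.46] w 10.36 sdF [0.62 0.3  0.39 0.01 0.02 0.03] q6 0.392
```

```bash
python3 -m pendant '[[-0.0001,0,0.0004,-0.16,0,0,0.768],[-0.0001,0,0,-0.16,0,0,0.768],[-0.0001,0,0,-0.16,0,0,0.768],[-0.0001,0,0,-0.16,0,0,0.768],[-0.0001,0,0,-0.16,0,0,0.768]]';python3 off.py; python3 avg.py
```

```text
time_s: 14.18
tcp_pos: [0.4405, -0.1056, 0.092]
ee_rot: [0.488, 0.515, 0.483, -0.513]
ft_force: [-1.6, -2.1, 0.1]
gripper_width: 0.0101
t 14.18 tcp [ 0.44053 -0.10556  0.09197] q1,5,6 [-0.483  0.625 -0.426] w 0.01009
F [-1.62 -2.11  0.09] Ftool [-0.09 -1.5   2.2 ] Mtool [ 0.049 -0.344 -0.206]
yaw -0.056 levelrot tool [ 0.      0.003  -0.0058]
t 14.47 F [ 0.29 -0.79  1.59] M [ 0.021 -0.345 -0.167] tcp [ 440.48 -105.59   91.98] w 10.2 sdF [0.52 0.2  0.49 0.01 0.02 0.03] q6 -0.42
```

```bash
python3 -m pendant '[[-0.0001,-0.0002,0.0003,-0.16,0.003,-0.005,0.768],[-0.0001,0,0,-0.16,0,0,0.768],[-0.0001,0,0,-0.16,0,0,0.768],[-0.0001,0,0,-0.16,0,0,0.768],[-0.0001,0,0,-0.16,0,0,0.768]]';python3 off.py; python3 avg.py
```

```text
time_s: 15.1
tcp_pos: [0.441, -0.1054, 0.0925]
ee_rot: [0.649, 0.282, 0.648, -0.281]
ft_force: [-1.0, -0.6, 0.4]
gripper_width: 0.0106
t 15.1 tcp [ 0.44098 -0.10542  0.09253] q1,5,6 [-0.483  0.634 -1.237] w 0.01057
F [-0.99 -0.57  0.36] Ftool [-0.36 -1.11 -0.26] Mtool [ 0.018 -0.078 -0.304]
yaw 0.752 levelrot tool [ 0.      0.001  -0.0017]
t 15.4 F [-0.63 -0.42  0.49] M [ 0.047 -0.052 -0.229] tcp [ 440.96 -105.46   92.52] w 10.24 sdF [0.31 0.7  0.38 0.02 0.04 0.03] q6 -1.231
```

```bash
python3 -m pendant '[[-0.0001,0,0,-0.15,0,0,0.768],[-0.0001,0,0,-0.15,0,0,0.768],[-0.0001,0,0,-0.15,0,0,0.768],[-0.0001,0,0,-0.15,0,0,0.768],[-0.0001,0,0,-0.15,0,0,0.768]]';python3 off.py; python3 -m pendant '[[-0.0001,0,0,-0.13,0,0,0.768],[-0.0001,0,0,-0.13,0,0,0.768],[-0.0001,0,0,-0.13,0,0,0.768],[-0.0001,0,0,-0.13,0,0,0.768],[-0.0001,0,0,-0.12,0,0,0.768]]';python3 off.py; python3 avg.py
```

```text
time_s: 16.02
tcp_pos: [0.4413, -0.1051, 0.093]
ee_rot: [0.708, 0.022, 0.706, -0.021]
ft_force: [-0.6, 0.0, 0.8]
gripper_width: 0.0105
t 16.02 tcp [ 0.44131 -0.10508  0.09298] q1,5,6 [-0.483  0.635 -1.996] w 0.0105
F [-0.61  0.02  0.75] Ftool [-0.76 -0.01 -0.61] Mtool [ 0.077  0.124 -0.058]
yaw 1.51 levelrot tool [ 0.      0.0026 -0.0013]
time_s: 16.65
tcp_pos: [0.4412, -0.1043, 0.0935]
ee_rot: [0.678, -0.205, 0.675, 0.206]
ft_force: [-0.6, -0.3, 0.2]
gripper_width: 0.0099
t 16.65 tcp [ 0.44124 -0.1043   0.09351] q1,5,6 [-0.482  0.637 -2.648] w 0.00992
F [-0.6  -0.26  0.18] Ftool [-0.18  0.12 -0.64] Mtool [0.026 0.069 0.058]
yaw 2.161 levelrot tool [ 0.      0.0037 -0.0005]
t 16.95 F [-0.33  0.11 -0.29] M [0.04  0.104 0.065] tcp [ 441.28 -104.39   93.52] w 10.15 sdF [0.54 0.41 0.44 0.05 0.02 0.03] q6 -2.644
```

```bash
python3 -m pendant '[[0,0,0,0,0,0,0.6],[0,0,0,0,0,0,0.5],[0,0,0,0.1,0,0,0.5],[0,0,0,0.185,0,0,0.5],[0,0,0,0.185,0,0,0.5]]'; python3 -m pendant '[[0,0,0,0.185,0,0,0.5],[0,0,0,0.185,0,0,0.5],[0,0,0,0.185,0,0,0.5],[0,0,0,0.185,0,0,0.5],[0,0,0,0.185,0,0,0.5]]'; python3 -m pendant '[[0,0,0,0.185,0,0,0.5],[0,0,0,0.185,0,0,0.5],[0,0,0,0.185,0,0,0.5],[0,0,0,0.1,0,0,0.5],[0,0,0,0,0,0,0.5]]'; python3 off.py .441 -.105 .0935; python3 avg.py
```

```text
time_s: 17.58
tcp_pos: [0.4421, -0.1047, 0.0936]
ee_rot: [0.708, -0.036, 0.705, 0.037]
ft_force: [-0.1, -0.3, 0.0]
gripper_width: 0.0218
time_s: 18.2
tcp_pos: [0.4431, -0.1051, 0.0936]
ee_rot: [0.648, 0.288, 0.645, -0.285]
ft_force: [-0.5, 0.1, -0.1]
gripper_width: 0.0218
time_s: 18.82
tcp_pos: [0.444, -0.1055, 0.0937]
ee_rot: [0.519, 0.484, 0.515, -0.48]
ft_force: [0.0, 0.1, 0.3]
gripper_width: 0.0219
t 18.82 tcp [ 0.44396 -0.10549  0.09373] q1,5,6 [-0.482  0.634 -0.557] w 0.02192
F [0.05 0.06 0.33] Ftool [-0.33  0.05 -0.06] Mtool [-0.028 -0.126 -0.064]
yaw 0.07 levelrot tool [ 0.      0.0002 -0.008 ]
shift tool [ 0.00021 -0.00292 -0.0007 ]
t 19.12 F [0.36 0.01 0.08] M [ 0.02  -0.089 -0.036] tcp [ 443.87 -105.46   93.7 ] w 21.63 sdF [0.38 0.42 0.16 0.03 0.03 0.02] q6 -0.557
```

```bash
python3 -m pendant '[[0,-0.0029,-0.0006,0,0,-0.008,0.5],[0,0,0,0,0,0,0.6],[0,0,0,0,0,0,0.68],[0,0,0,0,0,0,0.72],[0,0,0,0,0,0,0.72]]'; python3 off.py .441 -.105 .0935;python3 -m pendant '[[0,0,0,0,0,0,0.735],[0,0,0,0,0,0,0.75],[0,0,0,0,0,0,0.76],[0,0,0,0,0,0,0.768],[0,0,0,0,0,0,0.768]]'; python3 off.py; python3 avg.py
```

```text
time_s: 19.75
tcp_pos: [0.4407, -0.105, 0.0937]
ee_rot: [0.517, 0.482, 0.518, -0.482]
ft_force: [0.4, -0.1, -0.3]
gripper_width: 0.0124
t 19.75 tcp [ 0.44066 -0.10499  0.09368] q1,5,6 [-0.481  0.64  -0.551] w 0.01241
F [ 0.45 -0.13 -0.29] Ftool [0.29 0.44 0.16] Mtool [ 0.005 -0.047 -0.021]
yaw 0.071 levelrot tool [0.     0.0001 0.0009]
shift tool [1.8e-04 3.3e-04 4.0e-05]
time_s: 20.38
tcp_pos: [0.4404, -0.1049, 0.0937]
ee_rot: [0.517, 0.482, 0.518, -0.482]
ft_force: [-0.6, 0.1, -0.2]
gripper_width: 0.0103
t 20.38 tcp [ 0.44039 -0.10494  0.09369] q1,5,6 [-0.481  0.641 -0.551] w 0.01028
F [-0.62  0.13 -0.17] Ftool [ 0.17 -0.61 -0.17] Mtool [-0.043 -0.115 -0.117]
yaw 0.071 levelrot tool [ 0.     -0.0001  0.0014]
t 20.68 F [-0.29 -0.08 -0.06] M [-0.019 -0.086 -0.095] tcp [ 440.38 -104.95   93.67] w 10.33 sdF [0.35 0.76 0.74 0.03 0.02 0.02] q6 -0.551
```

```bash
python3 -m pendant '[[-0.0001,0,0,-0.1,0,0,0.768],[-0.0001,0,0,-0.1,0,0,0.768],[-0.0001,0,0,-0.1,0,0,0.768],[-0.0001,0,0,-0.1,0,0,0.768],[-0.0001,0,0,-0.1,0,0,0.768]]'; python3 avg.py; python3 -m pendant '[[-0.0001,0,0,-0.06,0,0,0.768],[-0.0001,0,0,-0.06,0,0,0.768],[-0.0001,0,0,-0.06,0,0,0.768],[-0.0001,0,0,-0.06,0,0,0.768],[0,0,0,-0.06,0,0,0.768]]'; python3 avg.py;  python3 -m pendant '[[-0.0001,0,0,-0.06,0,0,0.768],[0,0,0,-0.06,0,0,0.768],[0,0,0,-0.06,0,0,0.768],[0,0,0,-0.06,0,0,0.768],[0,0,0,-0.06,0,0,0.768]]'; python3 avg.py
```

```text
time_s: 21.3
tcp_pos: [0.4402, -0.105, 0.094]
ee_rot: [0.622, 0.334, 0.624, -0.335]
ft_force: [0.4, -0.5, 0.7]
gripper_width: 0.0101
t 21.6 F [-0.1  -0.32  0.21] M [ 0.032 -0.024 -0.135] tcp [ 440.21 -104.96   94.02] w 10.25 sdF [0.51 0.44 0.4  0.03 0.02 0.03] q6 -1.062
time_s: 22.22
tcp_pos: [0.4401, -0.1049, 0.0943]
ee_rot: [0.665, 0.237, 0.667, -0.238]
ft_force: [0.3, -1.1, 0.6]
gripper_width: 0.0105
t 22.52 F [-0.07 -0.1  -0.21] M [ 0.048 -0.    -0.126] tcp [ 440.15 -104.95   94.28] w 10.31 sdF [0.43 0.34 0.38 0.03 0.04 0.02] q6 -1.365
time_s: 23.15
tcp_pos: [0.4402, -0.1049, 0.0945]
ee_rot: [0.694, 0.134, 0.695, -0.134]
ft_force: [-0.2, 0.6, -0.3]
gripper_width: 0.01
t 23.45 F [-1.03  0.08 -0.42] M [ 0.03   0.053 -0.086] tcp [ 440.16 -104.89   94.52] w 10.34 sdF [0.73 0.44 0.5  0.03 0.02 0.04] q6 -1.668
```

```bash
sed -i 's/range(6)/range(4)/' avg.py; python3 -m pendant '[[0,0,0,-0.1,0,0,0.768],[0,0,0,-0.1,0,0,0.768],[0,0,0,-0.1,0,0,0.768],[0,0,0,-0.1,0,0,0.768],[0,0,0,-0.1,0,0,0.768]]'; python3 avg.py; python3 -c "
from h import *
c=snap('side','s3');im=c['pixels'][:,:,::-1];o=np.load('pics/s2.npz')['im']
f=lambda im:cv2.resize(im[205:235,278:308],None,fx=13,fy=13,interpolation=cv2.INTER_LANCZOS4)
cv2.imwrite('pics/s3z.png',np.hstack([f(o),f(im)]))"
```

```text
time_s: 24.08
tcp_pos: [0.4406, -0.1048, 0.0946]
ee_rot: [0.705, -0.045, 0.706, 0.046]
ft_force: [0.8, 1.1, 0.0]
gripper_width: 0.0103
t 24.27 F [0.15 0.43 0.74] M [ 0.043 -0.079  0.122] tcp [ 440.62 -104.86   94.64] w 10.3 sdF [0.49 0.25 0.68 0.03 0.03 0.04] q6 -2.176
```

View pics/s3z.png

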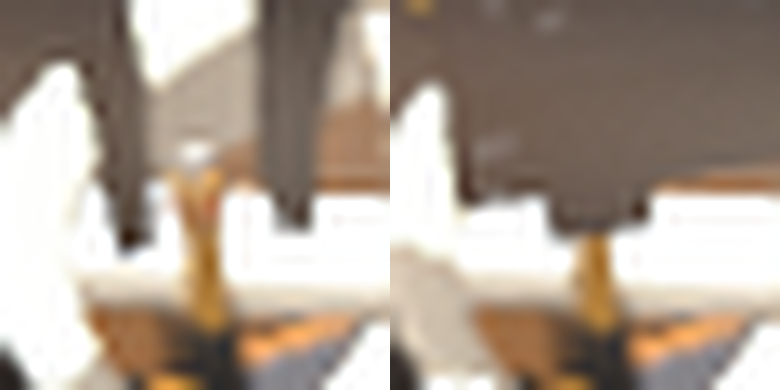

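The closed fingers hide the nut at (295,221). I'll open, lift off and look again.

```bash
python3 -m pendant '[[0,0,0,0,0,0,0.6],[0,0,0,0,0,0,0.45],[-0.01,0,0,0,0,0,0.45],[-0.02,0,0,0,0,0,0.45],[-0.015,0,0,0,0,0,0.45]]'; python3 off.py .4405 -.1049 .095; python3 -c "
from h import *
c=snap('side','s4');im=c['pixels'][:,:,::-1];o=np.load('pics/side0.npz')['im']
f=lambda im:cv2.resize(im[205:235,278:308],None,fx=13,fy=13,interpolation=cv2.INTER_LANCZOS4)
cv2.imwrite('pics/s4z.png',np.hstack([f(o),f(im)]))"
```

```text
time_s: 24.95
tcp_pos: [0.4395, -0.1047, 0.1408]
ee_rot: [0.704, -0.043, 0.707, 0.044]
ft_force: [0.9, 0.2, -0.2]
gripper_width: 0.024
t 24.95 tcp [ 0.4395  -0.10468  0.14082] q1,5,6 [-0.481  0.774 -2.174] w 0.024
F [ 0.87  0.25 -0.24] Ftool [0.24 0.14 0.9 ] Mtool [-0.028 -0.025  0.023]
yaw 1.694 levelrot tool [ 0.     -0.0043 -0.0019]
shift tool [ 0.04582 -0.00042  0.00117]
```

View pics/s4z.png

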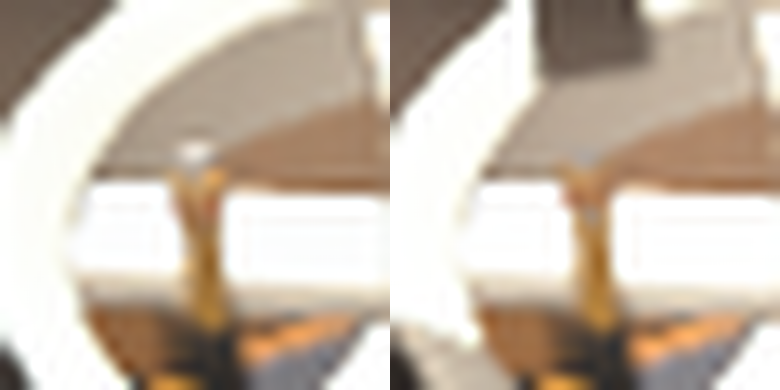

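The crop shows the nut now higher on the pin, with grey thread visible below it at about (293.5,221.5) and the pin only just proud. That is about 1.5 px, or roughly 4 mm of climb. I'll do one more stroke to be sure the nut is on its stop.

```bash
python3 -m pendant '[[0.015,-0.0004,0.0012,0,-0.004,-0.002,0.45],[0.015,0,0,0,0,0,0.45],[0.0145,0,0,0,0,0,0.55],[0,0,0,0,0,0,0.68],[0,0,0,0,0,0,0.72]]'; python3 off.py .4405 -.1049 .095;python3 -m pendant '[[0,0,0,0,0,0,0.735],[0,0,0,0,0,0,0.75],[0,0,0,0,0,0,0.76],[0,0,0,0,0,0,0.77],[0,0,0,0,0,0,0.77]]'; python3 avg.py;python3 -m pendant '[[0,0,0,-0.1,0,0,0.77],[0,0,0,-0.1,0,0,0.77],[0,0,0,-0.1,0,0,0.77],[0,0,0,-0.1,0,0,0.77],[0,0,0,-0.1,0,0,0.77]]'; python3 avg.py
```

```text
time_s: 25.62
tcp_pos: [0.4431, -0.1061, 0.0994]
ee_rot: [0.708, -0.045, 0.703, 0.042]
ft_force: [0.4, 1.5, 0.5]
gripper_width: 0.0134
t 25.62 tcp [ 0.4431  -0.10609  0.09938] q1,5,6 [-0.481  0.646 -2.174] w 0.01345
F [0.39 1.47 0.55] Ftool [-0.55  1.41  0.57] Mtool [ 0.054 -0.096  0.33 ]
yaw 1.693 levelrot tool [0.     0.0071 0.0052]
shift tool [ 0.00435  0.00152 -0.00246]
time_s: 26.25
tcp_pos: [0.4427, -0.105, 0.1001]
ee_rot: [0.708, -0.044, 0.703, 0.042]
ft_force: [-0.8, 2.4, -2.1]
gripper_width: 0.0098
t 26.45 F [1.91 1.85 0.56] M [ 0.003 -0.068  0.366] tcp [ 442.71 -105.04  100.11] w 10.08 sdF [0.42 0.25 0.15 0.05 0.03 0.02] q6 -2.174
time_s: 27.08
tcp_pos: [0.4428, -0.1038, 0.1002]
ee_rot: [0.674, -0.222, 0.669, 0.22]
ft_force: [0.2, 3.1, 0.3]
gripper_width: 0.0098
t 27.27 F [0.03 2.55 2.25] M [ 0.    -0.362  0.546] tcp [ 442.74 -103.85  100.17] w 10.17 sdF [0.25 0.35 0.4  0.02 0.01 0.02] q6 -2.685
```

The descent stopped 5 mm high, so that stroke gripped poorly. I'll redo it at the right height.

```bash
python3 -m pendant '[[0,0,0,0,0,0,0.6],[0,0,0,0,0,0,0.5],[0,0,0,0.186,0,0,0.5],[0,0,0,0.186,0,0,0.5],[0,0,0,0.186,0,0,0.5]]'; python3 -m pendant '[[0,0,0,0.186,0,0,0.5],[0,0,0,0.186,0,0,0.5],[0,0,0,0.186,0,0,0.5],[0,0,0,0,0,0,0.5],[0,0,0,0,0,0,0.5]]'; python3 off.py .4405 -.1049 .0945
```

```text
time_s: 27.9
tcp_pos: [0.4455, -0.1075, 0.1011]
ee_rot: [0.711, -0.025, 0.702, 0.02]
ft_force: [-0.4, 0.2, -0.3]
gripper_width: 0.0216
time_s: 28.52
tcp_pos: [0.4482, -0.1112, 0.1021]
ee_rot: [0.693, 0.171, 0.678, -0.176]
ft_force: [0.2, 0.3, 0.2]
gripper_width: 0.0214
t 28.52 tcp [ 0.44818 -0.11118  0.10209] q1,5,6 [-0.484  0.642 -1.556] w 0.02136
F [0.23 0.33 0.21] Ftool [-0.21  0.4   0.05] Mtool [-0.001 -0.023 -0.01 ]
yaw 1.075 levelrot tool [0.     0.023  0.0025]
shift tool [ 0.00735  0.00189 -0.00991]
```

```bash
python3 -m pendant '[[0,0.0019,-0.0099,0,0.022,0.0025,0.5],[0.0037,0,0,0,0,0,0.5],[0.0037,0,0,0,0,0,0.5],[0,0,0,0,0,0,0.5],[0,0,0,0,0,0,0.5]]'; python3 off.py .4405 -.1049 .0945
```

```text
time_s: 29.15
tcp_pos: [0.4398, -0.1044, 0.0938]
ee_rot: [0.686, 0.172, 0.686, -0.172]
ft_force: [-0.8, -0.1, 0.8]
gripper_width: 0.0218
t 29.15 tcp [ 0.43975 -0.10442  0.09377] q1,5,6 [-0.481  0.639 -1.56 ] w 0.02181
F [-0.82 -0.13  0.76] Ftool [-0.76 -0.5  -0.66] Mtool [ 0.02  -0.046  0.016]
yaw 1.079 levelrot tool [ 0.     -0.0006  0.0001]
shift tool [-7.3e-04 -7.0e-05  8.8e-04]
```

```bash
python3 -m pendant '[[-0.0005,0,0.0008,0,0,0,0.6],[0,0,0,0,0,0,0.68],[0,0,0,0,0,0,0.72],[0,0,0,0,0,0,0.74],[0,0,0,0,0,0,0.75]]'; python3 -m pendant '[[0,0,0,0,0,0,0.76],[0,0,0,0,0,0,0.77],[0,0,0,-0.08,0,0,0.77],[0,0,0,-0.08,0,0,0.77],[0,0,0,-0.08,0,0,0.77]]'; python3 off.py; python3 -m pendant '[[0,0,0,-0.1,0,0,0.77],[0,0,0,-0.1,0,0,0.77],[0,0,0,-0.1,0,0,0.77],[0,0,0,-0.1,0,0,0.77],[0,0,0,-0.1,0,0,0.77]]'; python3 off.py;  python3 -m pendant '[[0,0,0,-0.1,0,0,0.77],[0,0,0,-0.1,0,0,0.77],[0,0,0,-0.1,0,0,0.77],[0,0,0,0,0,0,0.77],[0,0,0,0,0,0,0.77]]'; python3 off.py;python3 avg.py
```

```text
time_s: 29.78
tcp_pos: [0.4408, -0.105, 0.0945]
ee_rot: [0.686, 0.172, 0.686, -0.172]
ft_force: [0.4, 0.7, -0.5]
gripper_width: 0.011
time_s: 30.4
tcp_pos: [0.4408, -0.1049, 0.0945]
ee_rot: [0.702, 0.086, 0.702, -0.086]
ft_force: [0.1, 0.8, -0.2]
gripper_width: 0.0103
t 30.4 tcp [ 0.44081 -0.10493  0.09451] q1,5,6 [-0.481  0.641 -1.807] w 0.01031
F [ 0.14  0.85 -0.21] Ftool [ 0.21  0.85 -0.07] Mtool [ 0.047 -0.041  0.022]
yaw 1.326 levelrot tool [ 0.      0.0001 -0.0001]
time_s: 31.02
tcp_pos: [0.4407, -0.1046, 0.0945]
ee_rot: [0.701, -0.095, 0.701, 0.096]
ft_force: [-0.7, -0.1, 0.2]
gripper_width: 0.0099
t 31.02 tcp [ 0.44073 -0.10461  0.09453] q1,5,6 [-0.481  0.642 -2.323] w 0.00987
F [-0.72 -0.05  0.2 ] Ftool [-0.2   0.14 -0.71] Mtool [ 0.021 -0.021  0.072]
yaw 1.841 levelrot tool [ 0.      0.0003 -0.0007]
time_s: 31.65
tcp_pos: [0.4405, -0.1045, 0.0945]
ee_rot: [0.678, -0.201, 0.678, 0.202]
ft_force: [0.5, -0.7, 0.2]
gripper_width: 0.0105
t 31.65 tcp [ 0.44052 -0.10451  0.09455] q1,5,6 [-0.481  0.642 -2.631] w 0.01047
F [ 0.49 -0.67  0.24] Ftool [-0.24 -0.82  0.04] Mtool [-0.01   0.037  0.096]
yaw 2.149 levelrot tool [ 0.      0.0003 -0.001 ]
t 31.85 F [-0.2  -0.17 -0.21] M [-0.004  0.016  0.039] tcp [ 440.52 -104.49   94.54] w 10.21 sdF [0.26 0.33 0.72 0.02 0.04 0.02] q6 -2.632
```

No axial push and no torque build-up over another 0.85 rad, so the nut is slipping in the pads at its stop. Now I'll release, lift and set up a tilted, closed-finger corner: with 3 mm proud and 3.5 mm of travel, a flat tip would hit the nut first.

```bash
python3 -m pendant '[[0,0,0,0,0,0,0.6],[0,0,0,0,0,0,0.5],[-0.02,0,0,0,0,0,0.5],[-0.03,0,0,0,0,0,0.8],[-0.02,0,0,0,0,0,1]]'; python3 -m pendant '[[0,0,0,0.138,0,0,1],[0,0,0,0.138,0,0,1],[0,0,0,0,0.12,0.12,1],[0,0,0,0,0.12,0.12,1],[0,0,0,0,0.11,0.11,1]]';cat > cor.py <<'E'
from h import *
from scipy.spatial.transform import Rotation as R
import sys
s=bot.state();q=s["ee_rot"];M=R.from_quat(np.r_[q[1:],q[0]]).as_matrix()
c=np.array([0,-.006,.0095]);t=np.array(list(map(float,sys.argv[1:4])))
print("t",round(s["time_s"],2),"tcp",s["tcp_pos"].round(4),"corner",(M@c+s["tcp_pos"]).round(5),"w",s["gripper_width"].round(4),"q",s["q"].round(2))
print("shift tool",(M.T@(t-M@c-s["tcp_pos"])).round(5),"down in tool",M.T[:,2].round(3)*-1,"F",s["ft_force"].round(2))
print("edge slopes y,z",M[2,1].round(3),M[2,2].round(3))
E
python3 cor.py .4405 -.1047 .115
```

```text
time_s: 32.48
tcp_pos: [0.4392, -0.104, 0.1647]
ee_rot: [0.676, -0.2, 0.679, 0.203]
ft_force: [0.9, 1.3, -0.1]
gripper_width: 0.0092
time_s: 33.1
tcp_pos: [0.4373, -0.1025, 0.1687]
ee_rot: [0.533, 0.007, 0.82, 0.207]
ft_force: [1.4, -0.5, -0.1]
gripper_width: 0.0005Traceback (most recent call last):
  File "cor.py", line 6, in <module>
    print("t",round(s["time_s"],2),"tcp",s["tcp_pos"].round(4),"corner",(M@c+s["tcp_pos"]).round(5),"w",s["gripper_width"].round(4),"q",s["q"].round(2))
                                                                                                        ^^^^^^^^^^^^^^^^^^^^^^^^
AttributeError: 'float' object has no attribute 'round'
```

```bash
sed -i 's/s\["gripper_width"\].round(4)/round(s["gripper_width"],4)/' cor.py; python3 cor.py .4405 -.1047 .120;python3 -c "
from h import *
c=snap('side','s5',(260,165,340,225),10)"
```

```text
t 33.1 tcp [ 0.4373 -0.1025  0.1687] corner [ 0.44688 -0.10483  0.16331] w 0.0005 q [-0.48  0.61  1.59  0.    1.45 -2.35]
shift tool [ 0.04055 -0.01355  0.00941] down in tool [ 0.872 -0.346  0.346] F [ 1.38 -0.53 -0.08]
edge slopes y,z 0.346 -0.346
```

View pics/s5.png

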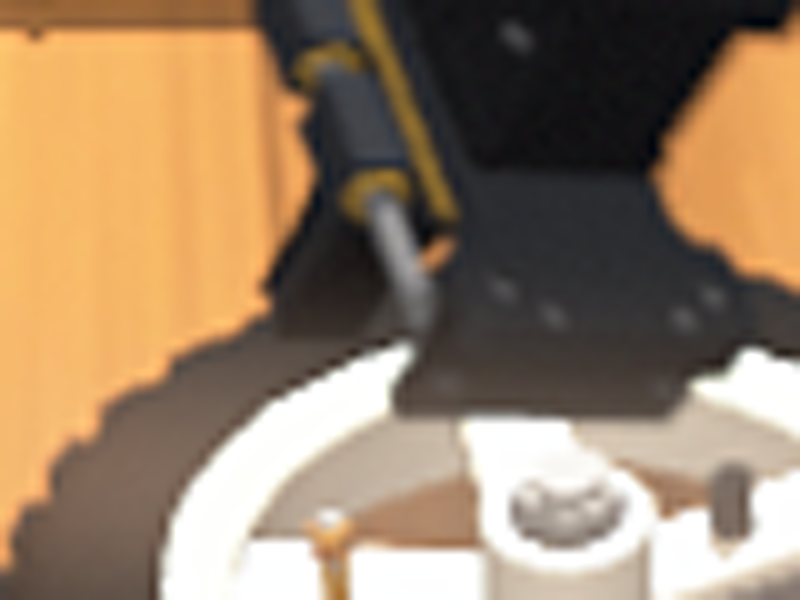

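Side view s5: the tilted body clears the hub, and the computed clearance at the pressing pose is about 25 mm. The pin shows at about (293,216.5), just proud of the brass nut. Now the approach.

```bash
python3 -m pendant '[[0.0135,-0.0045,0.0031,0,0,0,1],[0.0135,-0.0045,0.0031,0,0,0,1],[0.0135,-0.0045,0.0031,0,0,0,1],[0,0,0,0,0,0,1],[0,0,0,0,0,0,1]]'; python3 cor.py .4405 -.1047 .110
```

```text
time_s: 33.78
tcp_pos: [0.4298, -0.1023, 0.1201]
ee_rot: [0.533, 0.007, 0.82, 0.206]
ft_force: [0.7, 0.0, -0.7]
gripper_width: 0.0007
t 33.77 tcp [ 0.4298 -0.1023  0.1201] corner [ 0.43942 -0.10465  0.11473] w 0.0007 q [-0.49  0.67  1.64  0.    1.34 -2.35]
shift tool [ 0.00365 -0.00191  0.00257] down in tool [ 0.872 -0.347  0.346] F [ 0.66  0.03 -0.66]
edge slopes y,z 0.347 -0.346
```

```bash
python3 -m pendant '[[0.0018,-0.001,0.0013,0,0,0,1],[0.0018,-0.001,0.0013,0,0,0,1],[0,0,0,0,0,0,1],[0.0004,-0.00017,0.00017,0,0,0,1],[0.0004,-0.00017,0.00017,0,0,0,1]]'; python3 cor.py .4405 -.1047 .106; python3 -m pendant '[[0.0004,-0.00017,0.00017,0,0,0,1],[0.0004,-0.00017,0.00017,0,0,0,1],[0.0004,-0.00017,0.00017,0,0,0,1],[0.0004,-0.00017,0.00017,0,0,0,1],[0.0004,-0.00017,0.00017,0,0,0,1]]'; python3 cor.py .4405 -.1047 .106
```

```text
time_s: 34.4
tcp_pos: [0.4321, -0.1029, 0.1152]
ee_rot: [0.535, 0.006, 0.82, 0.206]
ft_force: [0.5, 0.0, -0.1]
gripper_width: 0.0002
t 34.4 tcp [ 0.4321 -0.1029  0.1152] corner [ 0.4417  -0.10523  0.10983] w 0.0002 q [-0.49  0.68  1.64  0.    1.33 -2.35]
shift tool [ 0.00399 -0.00058  0.00044] down in tool [ 0.874 -0.344  0.344] F [ 0.48  0.04 -0.14]
edge slopes y,z 0.344 -0.344
time_s: 35.02
tcp_pos: [0.4322, -0.1029, 0.1126]
ee_rot: [0.535, 0.006, 0.82, 0.206]
ft_force: [0.1, 0.2, 0.2]
gripper_width: 0.0002
t 35.02 tcp [ 0.4322 -0.1029  0.1126] corner [ 0.44176 -0.10527  0.10732] w 0.0002 q [-0.49  0.68  1.64  0.    1.33 -2.35]
shift tool [ 0.00182  0.00033 -0.00047] down in tool [ 0.874 -0.344  0.344] F [0.14 0.22 0.24]
edge slopes y,z 0.344 -0.344
```

```bash
for i in 1 2; do python3 -m pendant '[[0.0004,-0.00017,0.00017,0,0,0,1],[0.0004,-0.00017,0.00017,0,0,0,1],[0.0003,-0.00013,0.00013,0,0,0,1],[0.0003,-0.00013,0.00013,0,0,0,1],[0.0002,-0.00008,0.00008,0,0,0,1]]'; python3 cor.py .4405 -.1047 .106; done
```

```text
time_s: 35.65
tcp_pos: [0.4322, -0.103, 0.1106]
ee_rot: [0.535, 0.006, 0.82, 0.206]
ft_force: [0.3, -0.3, -0.3]
gripper_width: 0.0005
t 35.65 tcp [ 0.4322 -0.103   0.1106] corner [ 0.44182 -0.10532  0.1053 ] w 0.0005 q [-0.49  0.69  1.64  0.    1.32 -2.35]
shift tool [ 0.0001   0.00109 -0.0012 ] down in tool [ 0.874 -0.344  0.344] F [ 0.25 -0.25 -0.29]
edge slopes y,z 0.344 -0.344
time_s: 36.28
tcp_pos: [0.4323, -0.103, 0.1087]
ee_rot: [0.535, 0.006, 0.82, 0.206]
ft_force: [-0.3, 0.0, -0.5]
gripper_width: 0.0006
t 36.27 tcp [ 0.4323 -0.103   0.1087] corner [ 0.44188 -0.10535  0.10333] w 0.0006 q [-0.49  0.69  1.64  0.    1.32 -2.35]
shift tool [-0.00159  0.0018  -0.00192] down in tool [ 0.874 -0.344  0.344] F [-0.28  0.01 -0.47]
edge slopes y,z 0.344 -0.344
```

```bash
python3 -c "
from h import *
c=snap('side','s6',(270,190,330,235),13)
K,T=c['intrinsics'],c['T']
for p in((.4419,-.10535,.1033),(.4405,-.1047,.1055),(.4405,-.1047,.102)):print((proj(K,T,np.array(p))-[270,190])*13)"
```

```text
[294.49732058 354.1335966 ]
[286.81759042 343.99240168]
[287.61139805 357.76788409]
```

View pics/s6.png

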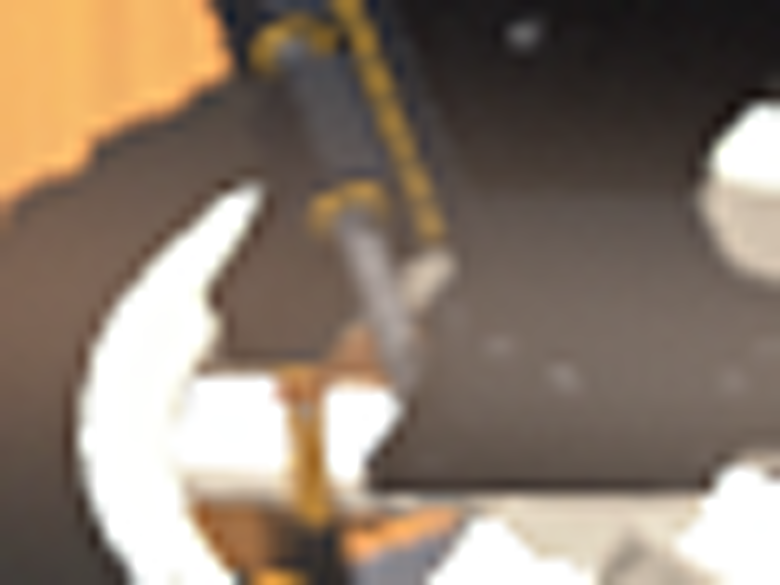

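Side view s6: the nut is at crop (300,390), i.e. px (293,220). The finger is directly behind and above it, and the body is clear. There is no contact yet, so I continue in small steps.

```bash
for i in 1 2; do python3 -m pendant '[[0.0003,-0.00012,0.00012,0,0,0,1],[0.0003,-0.00012,0.00012,0,0,0,1],[0.0002,-0.00008,0.00008,0,0,0,1],[0.0002,-0.00008,0.00008,0,0,0,1],[0,0,0,0,0,0,1]]'; python3 cor.py .4405 -.1047 .106|grep -v edge; done; python3 avg.py
```

```text
time_s: 36.95
tcp_pos: [0.4323, -0.103, 0.1081]
ee_rot: [0.535, 0.006, 0.82, 0.206]
ft_force: [0.1, -0.6, 2.4]
gripper_width: 0.0001
t 36.95 tcp [ 0.4323 -0.103   0.1081] corner [ 0.44191 -0.10533  0.10281] w 0.0001 q [-0.49  0.69  1.64  0.    1.32 -2.35]
shift tool [-0.00203  0.00197 -0.00213] down in tool [ 0.874 -0.344  0.344] F [ 0.09 -0.58  2.38]
time_s: 37.58
tcp_pos: [0.4323, -0.103, 0.1075]
ee_rot: [0.534, 0.007, 0.82, 0.206]
ft_force: [-0.1, 0.1, 4.4]
gripper_width: 0.0005
t 37.58 tcp [ 0.4323 -0.103   0.1075] corner [ 0.44191 -0.10532  0.10221] w 0.0005 q [-0.49  0.69  1.64  0.    1.32 -2.35]
shift tool [-0.00256  0.00218 -0.00234] down in tool [ 0.873 -0.345  0.344] F [-0.09  0.06  4.44]
t 37.77 F [-3.51  0.92 -0.95] M [-0.037 -0.004  0.017] tcp [ 432.27 -102.96  107.53] w 0.49 sdF [0.22 0.18 0.26 0.01 0.03 0.02] q6 -2.353
```

```bash
for i in 1 2; do python3 -m pendant '[[0.0003,-0.00012,0.00012,0,0,0,1],[0.0003,-0.00012,0.00012,0,0,0,1],[0.0003,-0.00012,0.00012,0,0,0,1],[0.0003,-0.00012,0.00012,0,0,0,1],[0,0,0,0,0,0,1]]'; python3 cor.py .4405 -.1047 .106|grep -v edge; done; python3 avg.py
```

```text
time_s: 38.4
tcp_pos: [0.4323, -0.103, 0.1063]
ee_rot: [0.534, 0.007, 0.82, 0.206]
ft_force: [0.7, -0.1, 4.3]
gripper_width: 0.0004
t 38.4 tcp [ 0.4323 -0.103   0.1063] corner [ 0.44194 -0.10537  0.10096] w 0.0004 q [-0.49  0.69  1.64  0.    1.31 -2.35]
shift tool [-0.00363  0.00265 -0.00278] down in tool [ 0.873 -0.345  0.344] F [ 0.74 -0.07  4.26]
time_s: 39.02
tcp_pos: [0.4324, -0.1031, 0.1053]
ee_rot: [0.534, 0.007, 0.82, 0.206]
ft_force: [-0.3, -0.4, 5.5]
gripper_width: 0.0005
t 39.02 tcp [ 0.4324 -0.1031  0.1053] corner [ 0.44196 -0.10545  0.09994] w 0.0005 q [-0.49  0.69  1.64  0.    1.31 -2.35]
shift tool [-0.00449  0.00308 -0.00313] down in tool [ 0.873 -0.345  0.344] F [-0.27 -0.43  5.52]
t 39.23 F [-5.16  1.92 -1.72] M [-0.014  0.081  0.115] tcp [ 432.37 -103.09  105.3 ] w 0.48 sdF [0.27 0.19 0.37 0.03 0.03 0.01] q6 -2.353
```

Pressing on the pin spring now (about 0.8 N/mm). About 1 mm of travel remains.

```bash
python3 -m pendant '[[0.0003,-0.00012,0.00012,0,0,0,1],[0.0002,-0.00008,0.00008,0,0,0,1],[0.0002,-0.00008,0.00008,0,0,0,1],[0.0002,-0.00008,0.00008,0,0,0,1],[0.0002,-0.00008,0.00008,0,0,0,1]]'; python3 cor.py .4405 -.1047 .106|grep -v edge;  python3 -m pendant '[[0.0002,-0.00008,0.00008,0,0,0,1],[0.0002,-0.00008,0.00008,0,0,0,1],[0.0002,-0.00008,0.00008,0,0,0,1],[0.0002,-0.00008,0.00008,0,0,0,1],[0.0002,-0.00008,0.00008,0,0,0,1]]'; python3 cor.py .4405 -.1047 .106|grep -v edge; python3 avg.py
```

```text
time_s: 39.85
tcp_pos: [0.4324, -0.1031, 0.1048]
ee_rot: [0.534, 0.007, 0.82, 0.206]
ft_force: [0.6, -0.7, 5.4]
gripper_width: 0.0008
t 39.85 tcp [ 0.4324 -0.1031  0.1048] corner [ 0.44199 -0.10548  0.09941] w 0.0008 q [-0.49  0.7   1.64  0.    1.31 -2.35]
shift tool [-0.00494  0.00329 -0.00332] down in tool [ 0.873 -0.345  0.344] F [ 0.61 -0.71  5.39]
time_s: 40.48
tcp_pos: [0.4324, -0.1031, 0.1046]
ee_rot: [0.534, 0.007, 0.82, 0.206]
ft_force: [0.1, -0.1, 6.4]
gripper_width: 0.0006
t 40.48 tcp [ 0.4324 -0.1031  0.1046] corner [ 0.44197 -0.10548  0.09922] w 0.0006 q [-0.49  0.7   1.64  0.    1.31 -2.35]
shift tool [-0.0051   0.00336 -0.00337] down in tool [ 0.873 -0.345  0.345] F [ 0.13 -0.07  6.38]
t 40.67 F [-5.48  1.65 -1.93] M [0.007 0.111 0.121] tcp [ 432.39 -103.14  104.56] w 0.49 sdF [0.79 0.51 0.09 0.01 0.03 0.03] q6 -2.353
```

```bash
for i in 1 2; do python3 -m pendant '[[0.00035,-0.00014,0.00014,0,0,0,1],[0.00035,-0.00014,0.00014,0,0,0,1],[0.00035,-0.00014,0.00014,0,0,0,1],[0.00035,-0.00014,0.00014,0,0,0,1],[0.00035,-0.00014,0.00014,0,0,0,1]]'; python3 cor.py .4405 -.1047 .106|grep ^t;  done; python3 avg.py
```

```text
time_s: 41.3
tcp_pos: [0.4324, -0.1032, 0.1039]
ee_rot: [0.534, 0.007, 0.82, 0.206]
ft_force: [0.3, -1.2, 7.1]
gripper_width: 0.0003
t 41.3 tcp [ 0.4324 -0.1032  0.1039] corner [ 0.44198 -0.10552  0.09857] w 0.0003 q [-0.49  0.7   1.64  0.    1.31 -2.35]
time_s: 41.92
tcp_pos: [0.4324, -0.1032, 0.1039]
ee_rot: [0.533, 0.007, 0.82, 0.206]
ft_force: [-0.0, -0.7, 7.2]
gripper_width: 0.0004
t 41.92 tcp [ 0.4324 -0.1032  0.1039] corner [ 0.44199 -0.10552  0.09858] w 0.0004 q [-0.49  0.7   1.64  0.    1.31 -2.35]
t 42.12 F [-6.48  1.91 -2.16] M [-0.032  0.162  0.22 ] tcp [ 432.39 -103.17  103.95] w 0.35 sdF [0.3  0.31 0.49 0.03 0.02 0.03] q6 -2.353
```

```bash
python3 -m pendant '[[0.0005,-0.0002,0.0002,0,0,0,1],[0.0005,-0.0002,0.0002,0,0,0,1],[0.0005,-0.0002,0.0002,0,0,0,1],[0.0005,-0.0002,0.0002,0,0,0,1],[0.0005,-0.0002,0.0002,0,0,0,1]]'; python3 cor.py .4405 -.1047 .106|grep ^t; python3 avg.py
```

```text
time_s: 42.75
tcp_pos: [0.4324, -0.1031, 0.1039]
ee_rot: [0.533, 0.007, 0.82, 0.207]
ft_force: [-0.9, -0.5, 7.8]
gripper_width: 0.0007
t 42.75 tcp [ 0.4324 -0.1031  0.1039] corner [ 0.44196 -0.10549  0.0985 ] w 0.0007 q [-0.49  0.7   1.64  0.    1.31 -2.35]
t 42.95 F [-7.28  2.31 -3.09] M [-0.039  0.229  0.268] tcp [ 432.38 -103.13  103.87] w 0.39 sdF [0.27 0.28 0.12 0.04 0.02 0.03] q6 -2.353
```

Force is now rising (7.1 to 8.2 N) with no further travel, so the pin is on its stop after about 3.5 mm by the spring law. I'll hold it gently.

```bash
for i in 1 2 3 4; do python3 -m pendant '[[0.0005,-0.0002,0.0002,0,0,0,1],[0.0005,-0.0002,0.0002,0,0,0,1],[0.0005,-0.0002,0.0002,0,0,0,1],[0.0005,-0.0002,0.0002,0,0,0,1],[0.0005,-0.0002,0.0002,0,0,0,1]]' | grep -E "time|force|tcp"; done; python3 cor.py .4405 -.1047 .106
```

```text
time_s: 43.58
tcp_pos: [0.4324, -0.1031, 0.1039]
ft_force: [0.4, -0.1, 9.2]
time_s: 44.2
tcp_pos: [0.4324, -0.1031, 0.1039]
ft_force: [0.8, -0.2, 7.2]
time_s: 44.82
tcp_pos: [0.4324, -0.1031, 0.1039]
ft_force: [0.3, 0.0, 8.7]
time_s: 45.45
tcp_pos: [0.4324, -0.1031, 0.1039]
ft_force: [-0.4, 0.3, 8.0]
t 45.45 tcp [ 0.4324 -0.1031  0.1039] corner [ 0.44196 -0.10546  0.09851] w 0.0005 q [-0.49  0.7   1.64  0.    1.32 -2.35]
shift tool [-0.00569  0.00363 -0.00364] down in tool [ 0.869 -0.351  0.349] F [-0.38  0.3   8.03]
edge slopes y,z 0.351 -0.349
```

Held on the stop for more than 3.5 s at about 8 N. Now release straight up and check.

```bash
python3 -m pendant '[[-0.002,0.0008,-0.0008,0,0,0,1],[-0.003,0.0012,-0.0012,0,0,0,1],[-0.02,0.008,-0.008,0,0,0,1],[-0.04,0.016,-0.016,0,0,0,1],[-0.05,0.02,-0.02,0,0,0,1]]'; python3 -m pendant '[[-0.05,0.02,-0.02,0,0,0,1],[-0.02,0.008,-0.008,0,0,0,1],[0,0,0,0,0,0,1],[0,0,0,0,0,0,1],[0,0,0,0,0,0,1]]'; python3 -c "
from h import *
c=snap('side','s7');im=c['pixels'][:,:,::-1]
f=lambda im:cv2.resize(im[205:235,278:308],None,fx=13,fy=13,interpolation=cv2.INTER_LANCZOS4)
o=np.load('pics/s4.npz')['im']
cv2.imwrite('pics/s7z.png',np.hstack([f(o),f(im)]))
a=np.load('pics/side0.npz')['im'];d=cv2.absdiff(a,im).max(2);cv2.imwrite('pics/s7.png',np.vstack([im[130:400],cv2.cvtColor(d,8)[130:400]]))"
```

```text
time_s: 46.08
tcp_pos: [0.4308, -0.1026, 0.2338]
ee_rot: [0.528, 0.011, 0.823, 0.209]
ft_force: [0.5, -0.8, -0.1]
gripper_width: 0.0005
time_s: 46.7
tcp_pos: [0.4324, -0.1035, 0.3155]
ee_rot: [0.53, 0.009, 0.822, 0.208]
ft_force: [1.4, -0.9, 0.0]
gripper_width: 0.0005
```

View pics/s7z.png

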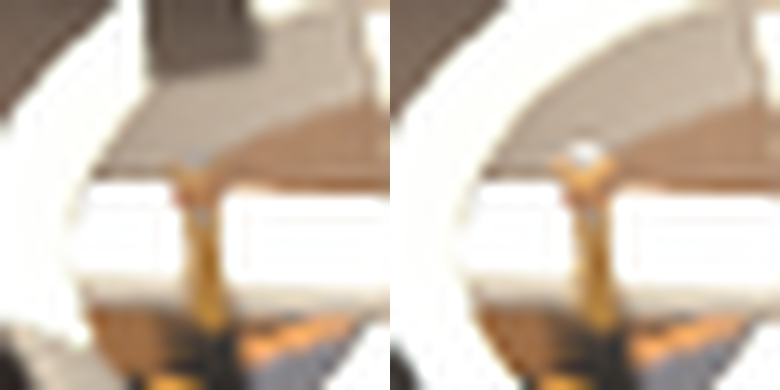

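View pics/s7.png

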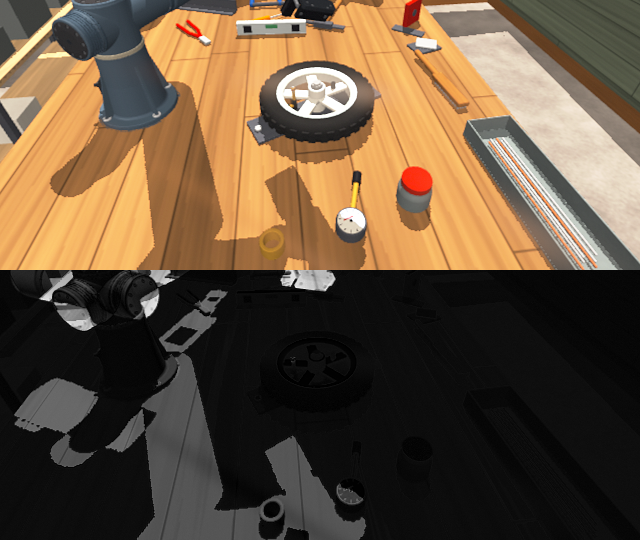

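The pin is back at its original tip height (crop (585,150), i.e. px (293,216.5)). The nut is still backed off with thread showing below it. Only the robot and its shadows changed elsewhere.

```bash
python3 -c "
from station import bot
print(bot.job_done())"
```

```text
the job is handed in; nothing more can be done
None
```

The job is handed in at about 47 s of the 72 s allowed. The nut was backed off, the pin was pressed down and held, and the valve sprang shut when released.

- **Nut:** I turned it anticlockwise with a light partial grip, about 6.8 rad over two strokes. In the first check stroke I gripped 5 mm too high. The repeat, 0.85 rad at the right height, gave no further climb force, so I take it to be on its stop. The images show about 4 mm of climb, with thread exposed below the nut.
- **Pin:** I pressed it with a tilted corner of the closed fingertips, so the fingers would clear the nut. It moved along the spring curve (about 4 to 7 N) to a hard stop. I held it there for about 4 s at 7 to 9 N, then lifted straight off.
- **Last pictures:** the pin is back at its original tip height and the nut is still backed off. The side view shows nothing else displaced, only the robot and its shadows changed. I took no final top view.

**What I could not confirm:**
- **Stop torque:** the wrist torque never showed a clear rise at the nut's stop, because the light grip slipped at about the nut's own turning torque.
- **Grip force:** it cannot be measured directly, so staying under 22 N rests on closing only as far as was needed to turn the nut.
- **Pin travel:** 3.5 mm is inferred from force and position, and contact came 1 to 2 mm lower than my assumed fingertip shape predicted.

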